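# Square a gauge bar against its stops and hold its nose up to the inspection camera

## Robot

A 6-joint arm with a two-finger parallel gripper is mounted at the origin on a cart in front of the work surface, level with it; the furniture and walls round the work are solid. World frame = base frame: x ahead of the robot, y to its left, z up, the work surface at z = 0. Lengths are in m, angles in rad, forces in N, time in s.
With the tool pointing down it reaches from about 0.35 to 0.975 m from the base axis. Payload 17.4 kg.
Tool frame: the origin (TCP) lies midway between the tips of the shut fingers; the grasp point (between the pads) lies 19 mm behind it; z points along the fingers, y is the line along which they close (so a half turn about z gives the same grasp; the last joint's range is limited). The gripper opens to 85 mm and grips with 20 to 120 N. Pads are 22 mm wide; open, the fingers measure 114 mm over their backs; the gripper's body (76 mm by 85 mm) begins 54 mm behind the grasp point. The pads swing forward as they close: fully open they stand 13 mm farther back than shut.
Start: joints at [1.087, 0.116, 1.442, -0, 1.584, -0.038], TCP at [0.291, 0.609, 0.231] pointing down, gripper open.
Joint ranges: [-2.83, 2.83], [-0.83, 2.19], [0.07, 2.5], [-1.14, 4.28], [0.01, 3], [-2.97, 2.97]. Speed limits (rad/s): [1.89, 1.89, 2.22, 3.14, 3.14, 3.14].

## Interface

Orientations are given as a unit quaternion [x, y, z, w].
In Python, from plant import state, camera, finish_job gives the robot as it stands.
- The arm moves only by the shell command python3 -m inch 'ROWS' [FORCE]. ROWS is text: rows parted by semicolons, each of 7 numbers parted by spaces: the turn, a rotation vector about the tool's x, y, z in rad, then the shift along the tool's x, y, z in mm, then the opening, from 0 (shut) to 1 (fully open). A call has 1 to 5 rows; each row is the pose to reach, as a shift and turn from the pose commanded when the call began, along the tool's axes at that moment; what a row does not reach only later rows make up. A row lasts 1/10 s, in which the tool goes at most 50 mm and 8.59 degrees, less where a joint would pass 70% of its speed; a pose out of reach is approached as far as the arm can. A call with a gripper value outside its range is refused whole. The fingers move at their own pace and stop on an object; FORCE is the grip in N (left out, the last holds). Time passes only in rows, so rows that repeat a pose let the fingers close. It gives the time, the measured TCP pose, the force, the opening and the grip force at its end, in the units of the state.
- state(): the state, without advancing time (a new reading comes with each control period).
- camera(name): name is "scene" or "side" or "wrist"; returns a dict with "color" (420x560x3 uint8, blue, green, red), "vertical_fov" (degrees; the focal length in pixels is half the picture's height over the tangent of half this angle, whatever the lens; pixels are square), "cx", "cy" (the principal point, pixels), "world_to_cam" (4x4, takes a point from world to camera coordinates); the wrist camera has in their place "hand_eye" (4x4, takes a point from camera to tool coordinates, whose origin is the TCP and whose axes are the flange's). Camera axes: x right, y up, looking along -z (the intrinsics and any distortion apply to the point x, -y, -z); pixel columns grow to the right and rows downward; lengths in m; the calibration is good to about 2 mm. A picture is of the moment at which its call begins: read the wrist's pose just before it. There is no depth.
- finish_job(): hands the job in; it is judged then, once.
The state is a dict: "time_s": time; "joint_pos": joint angles; "qvel": joint speeds; "tau": joint torques, N m; "tool_pos": TCP position; "ee_rot": TCP orientation; "ft_force": force on the tool from outside, world axes, zero at the start; "ft_torque": the same for the moment, N m; "opening": opening from 0.0 (shut) to 1.0 (fully open); "grasp_force": force on a finger pad.
Only numpy, scipy, OpenCV 4.12 (cv2) and the standard library are available. Lean on these libraries where they do the work, as an engineer would, in place of code of your own. Each camera call takes 0.05 s, during which the arm holds its last target. There are 200 camera calls.

## Task

Push the steel bar with the narrow nose up against the stops of the plate it lies on, so that its left side touches both round pins and its nose touches the end stop. Then pick it up and hold it in front of the inspection camera: nose pointing straight into the lens, in line with the lens axis and not rolled to either side, top side up, the nose tip 80 mm in front of the glass. Finish while still holding it there in the air, and leave the camera and the other things on the bench as they are.

Things in the scene. Friction and masses are not known exactly. Their poses are not given: they have to be found in the camera images.
- gauge_bar: loose steel bar, about 0.35 kg, lying on the plate, nose away from the robot: body 110 long x 30 wide x 26 mm high; a nose 16 wide, 14 high, at mid height, stands 20 mm out of one end. Origin on the underside, 70 mm behind the nose tip, 60 mm ahead of the rear end; x along the bar to the nose, y across it to the left, z up. Grasp across the 30 mm.
- bar_nose (a point): centre of the nose's end face, 70 mm ahead of the bar's origin and 13 mm above its underside; axes as the bar's.
- stop_plate: fixed plate 220 x 150 x 10 mm; origin: centre of its underside; x along the 220 mm, away from the robot, y left, z up. Two round pins (12 mm thick, 18 mm high above the plate) at x = -28 and 48, y = 51 mm; end stop (block 34 mm wide, 18 mm high) with its near face at x = 80, centred at y = 30 mm. Against all three the bar lies along x, its origin at x = 10, y = 30 mm.
- lens (a point): centre of the lens glass of the inspection camera: black tube 38 mm across on a grey head on a stand, about 0.26 m up, looking towards the robot and down by 0.3 to 0.55 rad. Axes: x into the camera along the lens axis, y left and level, z up, square to both. The presented bar's axes are parallel to these, its nose tip at x = -80 mm, y = z = 0.
- camera_stand: the fixed stand of the inspection camera: steel foot 130 x 110 mm, post 18 mm thick, 0.32 m high, behind the head; origin on the bench right below the hinge of the head, 50 mm behind the glass along the lens axis; the hinge is 0.28 m up.
- plain_bar: a steel bar 110 x 30 x 26 mm without a nose, loose on the bench to the left of the plate; a bystander. Origin at the centre of its underside.
- tint_bottle: small white bottle with a purple screw cap, 48 mm wide, 95 mm tall, loose, standing behind the plate; a bystander. Origin at the centre of its underside.
- tape_roll: roll of masking tape 104 mm across, 30 mm high, lying loose at the front left; a bystander. Origin at the centre of its underside.
Not all that is in view belongs to the job. What is shaped like the gauge_bar but purple is not meant.

How it is judged:
On the way:
1. the bar lies flat on the plate with its left side against both pins and its nose against the end stop (x of gauge_bar in the frame of stop_plate between 0.0065 and 0.0125 m and y of gauge_bar in the frame of stop_plate between 0.0265 and 0.0325 m and angle between the x axis of gauge_bar and the x axis of stop_plate, either way round below 0.04 rad and z of gauge_bar in the frame of stop_plate below 0.0125 m), for 0.2 s.
At the end, for the whole second after the job is handed in: the fingers hold the bar still in the air, touching neither plate nor camera, top side up, nose tip 80 mm (within 12) in front of the glass and within 10 mm of the lens axis sideways and in height, its length within 0.14 rad of the lens axis and its sides rolled by less than 0.14 rad (x of bar_nose in the frame of lens between -0.092 and -0.068 m and y of bar_nose in the frame of lens between -0.01 and 0.01 m and z of bar_nose in the frame of lens between -0.01 and 0.01 m and angle between the x axis of gauge_bar and the x axis of lens, either way round below 0.14 rad and angle between the y axis of gauge_bar and the y axis of lens, either way round below 0.14 rad and angle between gauge_bar's own z axis and vertical below 0.9 rad and height (world z) of gauge_bar above 0.1 m and contact force between the fingers and gauge_bar above 2 N and contact force between gauge_bar and camera_stand below 0.1 N and contact force between gauge_bar and stop_plate below 0.1 N and linear speed of gauge_bar below 0.02 m/s); the arm keeps its last pose, push and grip.
It fails at once if the camera is knocked out of its aim (lens moved by 10 mm) (distance of lens from where it was at the start of the episode above 0.01 m).
It fails at once if the plain bar, the bottle or the tape roll is shifted by more than 30 mm (distance of any of plain_bar, tint_bottle, tape_roll from where it was at the start of the episode above 0.03 m).
It also fails if it takes over 58 s, if anything falls off the work surface, if the arm or the gripper's body presses on something with over 40 N, if the wrist force passes 120 N, or if a joint passes its speed limit or range.

## Working session

There is one attempt and no reset: what is moved stays moved. The work goes in short steps, Python scripts to look and compute and a shell command to move; the robot and the scene stay as the last step left them, time stands still between calls to the robot, and variables do not carry over. Pictures are saved under pics/ and viewed, at most 10 in all, crops included, and the job is handed in when it is done.

```bash
ls; mkdir -p pics
python3 - <<'E'
from plant import state,camera
import cv2,numpy as np
s=state();print({k:np.round(v,3).tolist() for k,v in s.items()})
for n in("scene","side","wrist"):
    c=camera(n);cv2.imwrite(f"pics/{n}0.png",c["color"])
    print(n,{k:(np.round(v,4).tolist()) for k,v in c.items() if k!="color"})
a=cv2.imread("pics/scene0.png");b=cv2.imread("pics/side0.png")
E
```

```text
pics
{'time_s': 0.0, 'joint_pos': [1.087, 0.116, 1.442, -0.0, 1.584, -0.038], 'qvel': [0.001, -0.001, 0.001, -0.0, 0.001, 0.0], 'tau': [0.003, -73.193, -63.255, 0.0, 0.006, 0.0], 'tool_pos': [0.291, 0.609, 0.231], 'ee_rot': [0.221, 0.975, -0.001, -0.0], 'ft_force': [-0.633, -0.247, -0.342], 'ft_torque': [-0.019, 0.006, 0.03], 'grasp_force': 0.0, 'opening': 0.996}
scene {'vertical_fov': 45.6826, 'cx': 274.641, 'cy': 207.9797, 'world_to_cam': [[0.9441, -0.3293, -0.0154, -0.4551], [0.2745, 0.7594, 0.5898, -0.3491], [-0.1826, -0.5611, 0.8074, -1.4798], [0.0, 0.0, 0.0, 1.0]]}
side {'vertical_fov': 52.7702, 'cx': 278.4024, 'cy': 209.9463, 'world_to_cam': [[-0.9964, -0.0847, 0.0038, 0.5556], [0.0425, -0.4593, 0.8873, -0.155], [-0.0734, 0.8842, 0.4613, -1.5486], [0.0, 0.0, 0.0, 1.0]]}
wrist {'vertical_fov': 61.1244, 'cx': 275.147, 'cy': 211.6244, 'hand_eye': [[0.0, 0.9586, 0.2849, 0.0739], [1.0, -0.0002, 0.0005, -0.0003], [0.0005, 0.2849, -0.9586, -0.1421], [0.0, 0.0, 0.0, 1.0]]}
```

View pics/scene0.png

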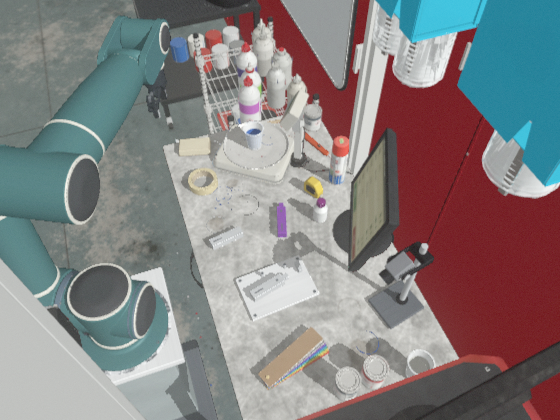

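View pics/side0.png

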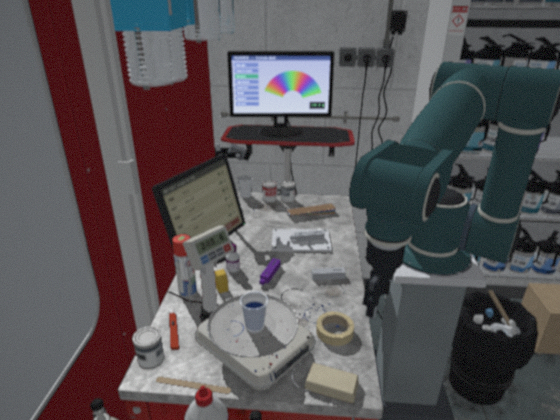

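Scene view candidates for the gauge bar: steel bar on the white plate at (268,287), the plain bar at (226,237) and the purple bar at (281,220). I choose the one on the plate. Other items: tape (203,181), bottle (320,210), inspection camera (403,265), with its foot at (397,305). I'll check with a close crop.

```bash
cat > h.py <<'E'
import numpy as np,cv2
from plant import state,camera
from scipy.spatial.transform import Rotation as R
def K(c):
    f=c["color"].shape[0]/2/np.tan(np.radians(c["vertical_fov"])/2);return f
def c2w(c,s=None):
    if "hand_eye" in c:
        T=np.eye(4);T[:3,:3]=R.from_quat(s["ee_rot"]).as_matrix();T[:3,3]=s["tool_pos"];return T@np.array(c["hand_eye"])
    return np.linalg.inv(np.array(c["world_to_cam"]))
def ray(c,M,uv):
    f=K(c);d=np.array([(uv[0]-c["cx"])/f,-(uv[1]-c["cy"])/f,-1]);return M[:3,3],M[:3,:3]@d
def onz(c,M,uv,z):
    o,d=ray(c,M,uv);return o+d*(z-o[2])/d[2]
def proj(c,M,p):
    q=np.linalg.inv(M)@np.r_[p,1];f=K(c);return np.array([c["cx"]-f*q[0]/q[2],c["cy"]+f*q[1]/q[2]])
def shot(n,fn=None):
    s=state();c=camera(n);M=c2w(c,s)
    if fn: cv2.imwrite(f"pics/{fn}.png",c["color"])
    return c,M,s
E
python3 - <<'E'
from h import *
c,M,s=shot("scene")
print(M[:3,3])
for n,uv,z in[("plate",(277,289),.01),("bar",(268,287),.036),("plain",(226,237),.026),("purple",(281,220),.026),("bottle",(320,218),0),("tape",(203,183),.03),("foot",(397,305),0),("head",(403,265),.27)]:
    print(n,onz(c,M,uv,z).round(3))
a=c["color"]
b=cv2.resize(a[235:335,215:325],None,fx=5,fy=5,interpolation=2)
d=cv2.resize(a[225:335,360:445],None,fx=4.5,fy=4.5,interpolation=2)
h=np.zeros((500,b.shape[1]+d.shape[1]-150,3),np.uint8);
h=np.zeros((500,940,3),np.uint8);h[:500,:550]=b;h[:495,550:932]=d[:495,:382]
cv2.imwrite("pics/crop0.png",cv2.resize(h,(800,425)))
E
```

```text
[ 0.25529966 -0.7150652   1.39367455]
plate [ 0.473 -0.047  0.01 ]
bar [ 0.446 -0.044  0.036]
plain [0.377 0.179 0.026]
purple [0.568 0.181 0.026]
bottle [0.702 0.161 0.   ]
tape [0.362 0.422 0.03 ]
foot [ 0.798 -0.215  0.   ]
head [ 0.759 -0.217  0.27 ]
```

View pics/crop0.png

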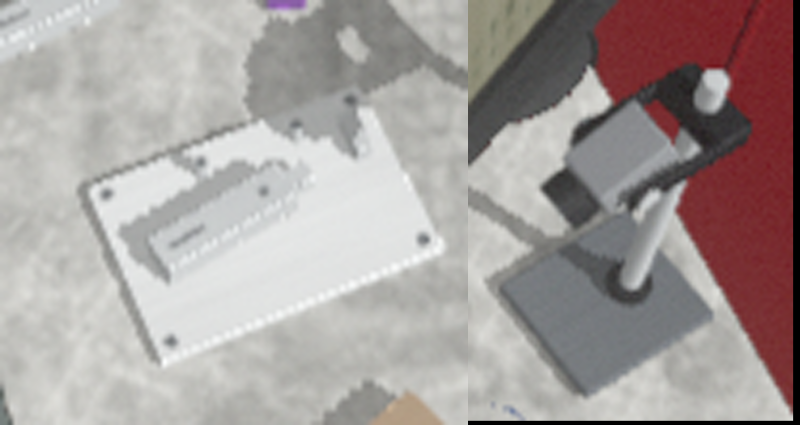

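The crop confirms it: the nosed bar lies on the white plate, nose towards upper right (about crop (305,175)). The two pins and the end stop are in the shadow, and the lens tube points left and down at crop (570,200). Next I move the wrist camera over the plate.

```bash
cat >> h.py <<'E'
def delta(pos,Rt):
    s=state();r=R.from_quat(s["ee_rot"]);rv=(r.inv()*Rt).as_rotvec();d=r.inv().apply(np.array(pos)-s["tool_pos"])*1000
    return rv.round(3),d.round(1)
def down(yaw): # yaw of -tool x (forward)
    return R.from_matrix(np.array([[-np.cos(yaw),-np.sin(yaw),0],[-np.sin(yaw),np.cos(yaw),0],[0,0,-1]]).T.reshape(3,3))
E
python3 -m inch '0 0 -0.445 -384 -548 -80 1;0 0 -0.445 -384 -548 -80 1;0 0 -0.445 -384 -548 -80 1;0 0 -0.445 -384 -548 -80 1;0 0 -0.445 -384 -548 -80 1'
python3 - <<'E'
from h import *
print(down(0).as_matrix(),state()["joint_pos"])
print(delta([.40,-.05,.31],down(0)))
c,M,s=shot("scene")
P=[onz(c,M,u,.01) for u in[(235,279),(253,320),(318.9,293),(300.8,259.7)]]
print(np.round(P,3),np.mean(P,0));q=P[3]-P[0]+P[2]-P[1];print(np.arctan2(q[1],q[0]),np.linalg.norm(q)/2)
E
```

```text
time_s: 0.7
tool_pos: [0.3317, 0.3623, 0.261]
ee_rot: [-0.0, 1.0, -0.0, 0.0]
ft_force: [1.4, -0.3, 0.2]
opening: 1.002
grasp_force: 0.0
[[-1. -0.  0.]
 [ 0.  1.  0.]
 [-0.  0. -1.]] [ 7.77606990e-01 -2.96929155e-01  1.77959182e+00 -1.10400393e-04
  1.65887569e+00 -7.93263351e-01]
(array([-0.,  0.,  0.]), array([ -68.3, -412.3,  -49. ]))
[[ 0.362  0.03   0.01 ]
 [ 0.373 -0.119  0.01 ]
 [ 0.589 -0.103  0.01 ]
 [ 0.579  0.025  0.01 ]] [ 0.47588525 -0.04173424  0.01      ]
0.026241670225104697 0.21715100825183592
```

```bash
python3 -m inch '0 0 0 -68 -412 -49 1;0 0 0 -68 -412 -49 1;0 0 0 -68 -412 -49 1;0 0 0 -68 -412 -49 1;0 0 0 -68 -412 -49 1'|head -2
python3 -m inch '0 0 0 -34 -206 -25 1;0 0 0 -27 -168 -20 1;0 0 0 -27 -168 -20 1;0 0 0 -27 -168 -20 1;0 0 0 -27 -168 -20 1'
python3 - <<'E'
from h import *
print(delta([.40,-.05,.31],down(0)))
c,M,s=shot("wrist","w1")
E
```

```text
time_s: 1.25
tool_pos: [0.3718, 0.1174, 0.2905]
time_s: 1.75
tool_pos: [0.3992, -0.0513, 0.3102]
ee_rot: [0.002, 1.0, -0.0, -0.0]
ft_force: [-0.7, 0.7, 0.4]
opening: 0.996
grasp_force: 0.0
(array([-0.   , -0.   , -0.005]), array([-0.8,  1.3,  0.2]))
```

View pics/w1.png

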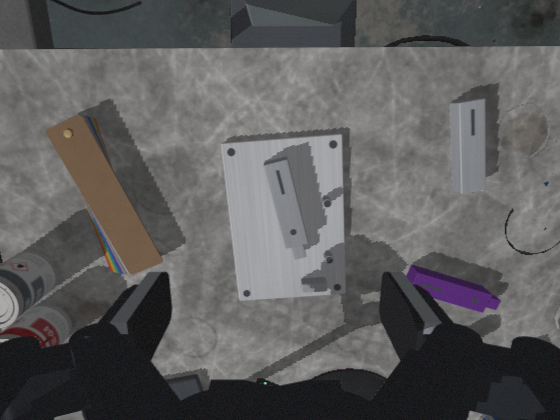

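Run:
```python
import cv2
a=cv2.imread("pics/w1.png")[125:305,212:354]
b=cv2.resize(a,None,fx=3.3,fy=3.3,interpolation=2)
import numpy as np
cv2.imwrite("pics/crop1.png",cv2.convertScaleAbs(b,alpha=1.1))
```

```text
(no output)
```

View pics/crop1.png

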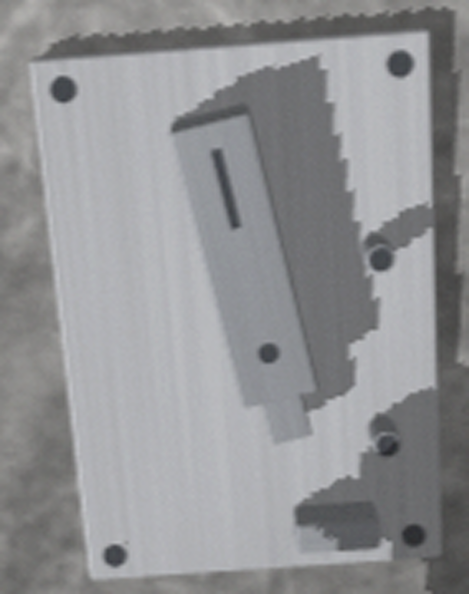

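The crop shows the plate corners at (30,62), (430,32), (440,555) and (92,578). Bar top corners are (174,130), (250,115), (316,390) and (246,405), with the nose tip at (292,438). The pins are at (381,258) and (387,444), and the end stop is at (338,525).

```bash
cat >> h.py <<'E'
def fitplate(P,mod):
    mod=np.array(mod,float);P=np.array(P)[:,:2]
    a=mod-mod.mean(0);b=P-P.mean(0)
    th=np.arctan2((a[:,0]*b[:,1]-a[:,1]*b[:,0]).sum(),(a*b).sum())
    Q=np.array([[np.cos(th),-np.sin(th)],[np.sin(th),np.cos(th)]])
    t=P.mean(0)-Q@mod.mean(0);return th,t,(P-(mod@Q.T+t))
E
python3 - <<'E'
from h import *
c,M,s=shot("wrist")
X=lambda u,z:onz(c,M,(212+u[0]/3.3,125+u[1]/3.3),z)
P=[X((30,62),.01),X((430,32),.01),X((440,555),.01),X((92,578),.01),X((381,258),.028),X((387,444),.028)]
mod=[(-.11,-.075),(-.11,.075),(.11,.075),(.11,-.075),(-.028,.051),(.048,.051)]
th,t,r=fitplate(P,mod);print(th,t,(r*1000).round(1))
B=[X(u,.036) for u in[(174,130),(250,115),(316,390),(246,405)]]
tb,o,r=fitplate(B,[(-.06,-.015),(-.06,.015),(.05,.015),(.05,-.015)]);print("bar",tb,o,(r*1000).round(1))
Q=np.array([[np.cos(th),-np.sin(th)],[np.sin(th),np.cos(th)]])
print("bar in plate",(o-t)@Q*1000,tb-th)
print("nose",X((292,438),.03))
print("stop near face top edge",(X((338,527),.028)[:2]-t)@Q)
c,M,s=shot("scene")
for p in [(o[0],o[1],.036),(*t,.01)]: print(proj(c,M,np.array(p)))
E
```

```text
0.07157483776317643 [ 0.47210424 -0.0340981 ] [[ 1.5  0.8]
 [ 1.9 -0.6]
 [-1.3 -1.3]
 [-1.7  1.2]
 [-0.1 -0. ]
 [-0.3 -0.2]]
bar 0.24022110729353444 [ 0.44547712 -0.03423488] [[-0.   1.2]
 [ 1.9 -1. ]
 [-0.4 -1.4]
 [-1.5  1.2]]
bar in plate [-26.56872842   1.76777901] 0.168646269530358
nose [ 0.51249182 -0.01750253  0.03      ]
stop near face top edge [0.08246604 0.03003332]
[266.79326993 284.29398118]
[275.18504056 285.57499349]
```

The bar is at (-26.6, 1.8) mm in the plate frame, yawed 0.17. Plate residuals are within 2 mm and the stop comes out where it should. Before touching anything, I measure the lens from two wrist views, tilted forward.

```bash
python3 -m inch '0 -0.7 0 -130 -30 -50 1;0 -0.7 0 -130 -30 -50 1;0 -0.7 0 -130 -30 -50 1;0 -0.7 0 -130 -30 -50 1;0 -0.7 0 -130 -30 -50 1'
python3 -m inch '0 0 0 0 0 0 1;0 0 0 0 0 0 1'|head -2
python3 - <<'E'
from h import *
c,M,s=shot("wrist","w2");print(M[:3,3],s["tool_pos"]);np.savez("w2.npz",M=M)
E
python3 -m inch '0 0 0 0 -130 0 1;0 0 0 0 -130 0 1;0 0 0 0 -130 0 1;0 0 0 0 -130 0 1;0 0 0 0 -130 0 1'
python3 - <<'E'
from h import *
c,M,s=shot("wrist","w3");print(M[:3,3]);np.savez("w3.npz",M=M)
a=cv2.imread("pics/w2.png");b=c["color"]
cv2.imwrite("pics/pair.png",np.vstack([a[:300],b[:300]]))
E
```

```text
time_s: 2.4
tool_pos: [0.5294, -0.0776, 0.36]
ee_rot: [-0.0, 0.938, 0.0, 0.345]
ft_force: [-0.2, 0.5, -0.6]
opening: 0.998
grasp_force: 0.0
time_s: 2.6
tool_pos: [0.5286, -0.0779, 0.3604]
[ 0.3800323  -0.07770945  0.42242716] [ 0.52862581 -0.07790162  0.36043559]
time_s: 3.15
tool_pos: [0.5293, -0.2093, 0.3599]
ee_rot: [0.001, 0.94, 0.0, 0.342]
ft_force: [-0.1, 0.2, -0.1]
opening: 0.999
grasp_force: 0.0
[ 0.38079029 -0.20893835  0.42194041]
```

View pics/pair.png

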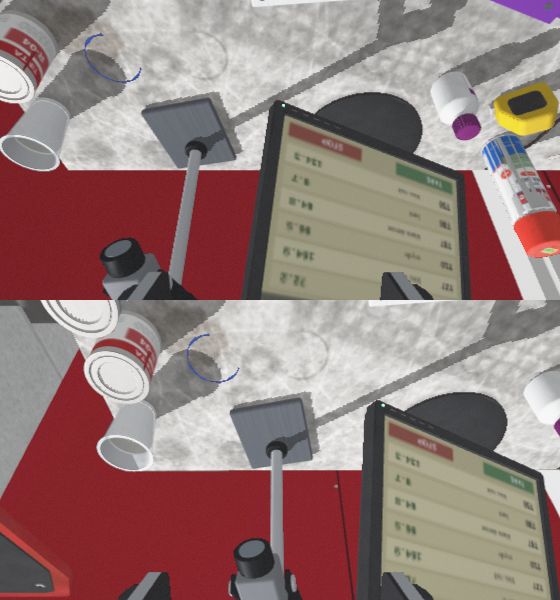

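The tube front ring is at about (118,250) in w2 and (251,250) in w3. The post base is at (196,148) and (277,150). I'll zoom in on both.

Run:
```python
import cv2,numpy as np
a=cv2.imread("pics/w2.png")[225:325,90:220];b=cv2.imread("pics/w3.png")[225:325,205:335]
f=lambda x:cv2.convertScaleAbs(cv2.resize(x,None,fx=6,fy=3*2,interpolation=2)[:600],alpha=1.6,beta=20)
v=np.vstack([f(a)[:600:1],f(b)])
cv2.imwrite("pics/lens.png",np.hstack([cv2.resize(f(a)[:,:],None,fx=.51,fy=.51),cv2.resize(f(b),None,fx=.51,fy=.51)]));print(.51*6)
```

```text
3.06
```

View pics/lens.png

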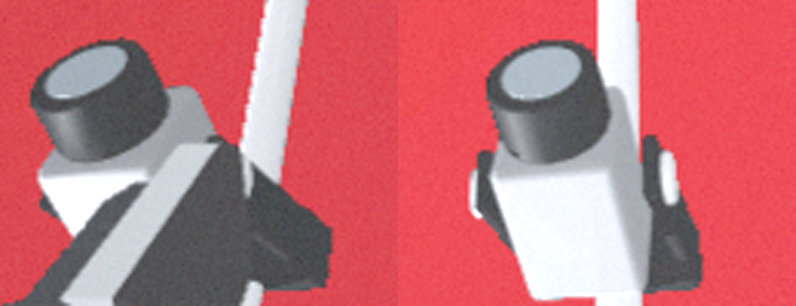

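```bash
cat > lens.py <<'E'
from h import *
from scipy.optimize import least_squares
c=camera("wrist");Ms=[np.load(f"w{i}.npz")["M"] for i in(2,3)]
k=3.06
obs=[dict(off=(90,225),x0=31,x1=143,y0=38,y1=113,ctr=(88,72.5),ax=(22,57)),dict(off=(205,225),x0=89,x1=206,y0=38,y1=114,ctr=(144,73.5),ax=(7,50))]
t=np.linspace(0,2*np.pi,90)
def fr(p):
    yw,pi=p[3:];x=np.array([np.cos(yw)*np.cos(pi),np.sin(yw)*np.cos(pi),np.sin(pi)])
    y=np.array([-np.sin(yw),np.cos(yw),0]);return x,y,np.cross(x,y)
def res(p,full=True):
    x,y,z=fr(p);r=[]
    for o,M in zip(obs,Ms):
        off=np.array(o["off"]);q=np.array([proj(c,M,p[:3]+.019*(y*np.cos(a)+z*np.sin(a))) for a in t]);q=(q-off)*k
        r+=[q[:,0].min()-o["x0"],q[:,0].max()-o["x1"],q[:,1].min()-o["y0"],q[:,1].max()-o["y1"]]
        ce=(proj(c,M,p[:3])-off)*k;r+=list(ce-o["ctr"])
        d=(proj(c,M,p[:3]+.02*x)-off)*k-ce;a=np.array(o["ax"]);r.append((d[0]*a[1]-d[1]*a[0])/np.linalg.norm(a))
    r=np.array(r)/4
    return np.r_[r,(.28-.05*np.sin(p[4])-p[2])/.002]
if __name__=="__main__":
    s=least_squares(res,[.7,-.2,.26,-.1,.4]);print(s.x.round(4));print((s.fun*4).round(1))
    J=np.linalg.inv(s.jac.T@s.jac);print(np.sqrt(np.diag(J)).round(4))
    np.save("lens.npy",s.x)
    x,y,z=fr(s.x);o=s.x[:3]+.05*x;print("hinge",o)
    S=np.load("w3.npz")["M"]
    for i,uv in((0,(196,148)),(1,(277,150))): print("post base",onz(c,Ms[i],uv,.01))
    print("post base scene")
    cs=camera("scene");Mc=c2w(cs);print(onz(cs,Mc,(360+(630-468)*940/800/4.5,225+285*940/800/4.5),.008), proj(cs,Mc,s.x[:3]))
E
python3 lens.py
```

```text
[ 0.6924 -0.2313  0.2602  0.1085  0.4091]
[-4.7  6.2 -0.9 -0.5  0.6  0.6  2.1 -2.1 -1.4  0.1 -0.2  1.7  0.8  1.6
 -0.1]
[0.0022 0.0008 0.0011 0.0534 0.0324]
hinge [ 0.73797689 -0.22631355  0.28004914]
post base [ 0.81339571 -0.20857347  0.01      ]
post base [ 0.81780446 -0.20599464  0.01      ]
post base scene
[ 0.81889193 -0.20647439  0.008     ] [381.22120114 279.32290739]
```

Run:
```python
from lens import *
for i,C in((0,[(142,107),(213,96),(237,159)]),(1,[(231,111),(305,98),(313,158)])):
    P=np.array([onz(c,Ms[i],u,.008)[:2] for u in C]);
    e=P[1]-P[0];g=P[2]-P[1];print(np.round(P,3),np.linalg.norm(e),np.linalg.norm(g),np.arctan2(-e[0],e[1]),np.arctan2(g[1],g[0]))
s0=least_squares(lambda p:np.r_[res(p),(p[3]-.17)/.02],[.7,-.2,.26,-.1,.4]);print(s0.x.round(4),(s0.fun*4).round(1))
```

```text
[[ 0.73  -0.272]
 [ 0.71  -0.166]
 [ 0.843 -0.143]] 0.10850968861507258 0.13416789667638496 0.18205586901870488 0.16656189196389456
[[ 0.737 -0.274]
 [ 0.714 -0.166]
 [ 0.84  -0.144]] 0.11022204387712192 0.12806303387379517 0.2126938893822464 0.17600349848831465
[ 0.6925 -0.2313  0.2601  0.1629  0.4196] [-3.7  5.4 -0.7 -0.9  0.6  0.5  4.4 -1.6 -1.9  0.3 -0.5  1.6  0.7  4.4
 -0.9 -1.4]
```

Lens: (0.6925, -0.231, 0.260), yaw about 0.17 (foot edges and post agree), pitch about 0.415. Now the grasp.

Run:
```python
from h import *
np.save("lens.npy",[.6925,-.2313,.260,.17,.415])
print(delta([.4426,-.0349,.10],down(.24)))
```

```text
(array([-0.084,  0.697, -0.229]), array([233.9, 173. , 143.5]))
```

```bash
R1='x'; python3 -m inch '-0.084 0.697 -0.229 233.9 173 143.5 0.5;-0.084 0.697 -0.229 233.9 173 143.5 0.5;-0.084 0.697 -0.229 233.9 173 143.5 0.5;-0.084 0.697 -0.229 233.9 173 143.5 0.5;-0.084 0.697 -0.229 233.9 173 143.5 0.5'
python3 -c "
from h import *
print(delta([.4426,-.0349,.10],down(.24)))"
```

```text
time_s: 3.85
tool_pos: [0.462, -0.0739, 0.1594]
ee_rot: [-0.12, 0.993, -0.001, -0.002]
ft_force: [0.7, -0.7, -0.7]
opening: 0.5
grasp_force: 0.0
(array([-0.001, -0.004,  0.002]), array([ 9.2, 42.6, 59.4]))
```

```bash
python3 -m inch '0 0 0 9 42.5 39 0.5;0 0 0 9 42.5 39 0.5;0 0 0 9 42.5 39 0.5;0 0 0 9 42.5 39 0.5'
python3 -c "
from h import *
print(delta([.4426,-.0349,.12],down(.24)))
c,M,s=shot('wrist','w4')"
```

```text
time_s: 4.25
tool_pos: [0.4443, -0.0366, 0.122]
ee_rot: [-0.119, 0.993, -0.0, 0.001]
ft_force: [0.2, -1.0, 0.5]
opening: 0.504
grasp_force: 0.0
(array([-0.001,  0.002, -0.001]), array([1.3, 2. , 2. ]))
```

View pics/w4.png

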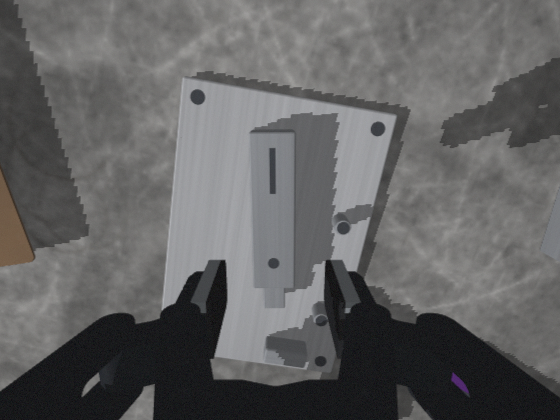

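The bar is upright in the image and midway between the fingers: top corners (251,131), (295,131), (295,289), (253,289), pins (344,228) and (321,320). I recompute bar and plate from this view.

Run:
```python
from h import *
c,M,s=shot("wrist")
X=lambda u,z:onz(c,M,u,z)
P=[X((184,77),.01),X((397,112),.01),X((344,228),.028),X((321,320),.028)]
mod=[(-.11,-.075),(-.11,.075),(-.028,.051),(.048,.051)]
th,t,r=fitplate(P,mod);print(th,t,(r*1000).round(1))
B=[X(u,.036) for u in[(251,131),(295,131),(295.5,289),(253,289)]]
tb,o,r=fitplate(B,[(-.06,-.015),(-.06,.015),(.05,.015),(.05,-.015)]);print("bar",tb,o,(r*1000).round(1))
d=np.array([np.cos(tb),np.sin(tb)]);print(delta([*(o-.003*d),.013],down(tb)))
```

```text
0.07448944549803775 [ 0.47278532 -0.03655939] [[ 0.5  2. ]
 [-0.5 -1.5]
 [ 0.2  0.4]
 [-0.2 -0.8]]
bar 0.24402837956685136 [ 0.44627736 -0.03699031] [[-0.7  1.1]
 [ 0.1 -1.2]
 [ 0.3  0.3]
 [ 0.3 -0.1]]
(array([-0.001,  0.002, -0.007]), array([  1.4,  -0.3, 109.1]))
```

```bash
python3 -m inch '0 0 0 1.5 0 45 0.5;0 0 0 1.5 0 80 0.5;0 0 0 1.5 0 100 0.5;0 0 0 1.5 0 107 0.5;0 0 0 1.5 0 107 0.5'
python3 -m inch '0 0 0 0 0 0 0.2;0 0 0 0 0 0 0.2;0 0 0 0 0 0 0.2;0 0 0 0 0 0 0.2;0 0 0 0 0 0 0.2' 40
```

```text
time_s: 4.85
tool_pos: [0.4424, -0.0373, 0.0138]
ee_rot: [-0.118, 0.993, 0.0, -0.0]
ft_force: [-0.1, -0.1, -0.5]
opening: 0.499
grasp_force: 0.0
time_s: 5.35
tool_pos: [0.4432, -0.0371, 0.0152]
ee_rot: [-0.119, 0.993, -0.0, 0.001]
ft_force: [-1.1, -2.7, 7.2]
opening: 0.341
grasp_force: 42.0
```

Run:
```python
from h import *
th,t=.0735,np.array([.4727,-.0362]);Q=np.array([[np.cos(th),-np.sin(th)],[np.sin(th),np.cos(th)]])
for b in((.004,.003),(.004,.024)):
    print(delta([*(t+Q@(np.array(b)+[-.003,0])),.0162],down(th)))
```

```text
(array([-0.001,  0.002,  0.165]), array([-30.4,  -3.3,  -0.9]))
(array([-0.001,  0.002,  0.165]), array([-33.8,  17.4,  -0.9]))
```

```bash
python3 -m inch '0 0 0.08 -10 -1.5 -1 0.2;0 0 0.165 -20 -3 -1 0.2;0 0 0.165 -30 -3 -1 0.2;0 0 0.165 -32 7 -1 0.2;0 0 0.165 -34 17 -1 0.2' 60
python3 -m inch '0 0 0 0 0 0 0.2;0 0 0 0 0 0 0.2'
```

```text
time_s: 5.85
tool_pos: [0.4718, -0.0119, 0.0153]
ee_rot: [-0.038, 0.999, -0.0, 0.001]
ft_force: [1.2, -4.7, 6.0]
opening: 0.335
grasp_force: 60.5
time_s: 6.05
tool_pos: [0.4716, -0.011, 0.0153]
ee_rot: [-0.038, 0.999, 0.001, 0.001]
ft_force: [0.8, 5.1, 5.2]
opening: 0.334
grasp_force: 60.4
```

Run:
```python
from h import *
c,M,s=shot("wrist","w5")
cv2.imwrite("pics/w5c.png",cv2.resize(c["color"][60:400,120:440],None,fx=1.75,fy=1.75,interpolation=2))
```

```text
(no output)
```

View pics/w5c.png

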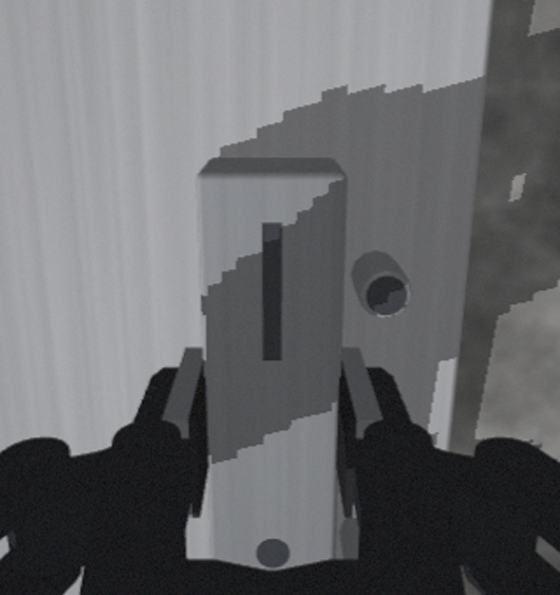

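The rear pin's near edge (367) is about 5 mm from the bar's left side (343), as planned. Now I push left in small steps, watching the force.

```bash
for i in 1; do python3 -m inch '0 0 0 0 1.5 0 0.2;0 0 0 0 3 0 0.2;0 0 0 0 3 0 0.2'; done; python3 -m inch '0 0 0 0 1 0 0.2;0 0 0 0 1 0 0.2;0 0 0 0 1 0 0.2';python3 -m inch '0 0 0 0 1 0 0.2;0 0 0 0 1 0 0.2;0 0 0 0 1 0 0.2'
```

```text
time_s: 6.4
tool_pos: [0.4713, -0.0089, 0.0153]
ee_rot: [-0.038, 0.999, -0.0, 0.001]
ft_force: [-0.3, -2.8, 6.0]
opening: 0.34
grasp_force: 60.4
time_s: 6.7
tool_pos: [0.4712, -0.008, 0.0153]
ee_rot: [-0.038, 0.999, -0.0, 0.001]
ft_force: [0.2, -2.6, 5.9]
opening: 0.342
grasp_force: 60.5
time_s: 7.0
tool_pos: [0.4711, -0.0072, 0.0153]
ee_rot: [-0.038, 0.999, -0.0, 0.001]
ft_force: [-0.4, -5.8, 5.8]
opening: 0.337
grasp_force: 60.4
```

```bash
python3 -m inch '0 0 0 0 1 0 0.2;0 0 0 0 1 0 0.2';python3 -m inch '0 0 0 0 1 0 0.2;0 0 0 0 1 0 0.2'; python3 -c "
from h import *
print(state()['ft_torque'])"
```

```text
time_s: 7.2
tool_pos: [0.471, -0.0068, 0.0153]
ee_rot: [-0.037, 0.999, -0.001, 0.001]
ft_force: [0.5, -12.4, 5.6]
opening: 0.337
grasp_force: 60.6
time_s: 7.4
tool_pos: [0.471, -0.0067, 0.0153]
ee_rot: [-0.037, 0.999, -0.002, 0.001]
ft_force: [1.0, -22.5, 4.5]
opening: 0.335
grasp_force: 60.7
[-3.50101585 -0.17609675 -0.61326783]
```

Left contact is found, with the moment showing both pins sharing the load. Now forward to the stop.

```bash
python3 -m inch '0 0 0 -1.5 -0.5 0 0.2;0 0 0 -3 -0.5 0 0.2;0 0 0 -3 -0.5 0 0.2'; python3 -m inch '0 0 0 -1.5 0 0 0.2;0 0 0 -1.5 0 0 0.2'; python3 -m inch '0 0 0 -1 0 0 0.2;0 0 0 -1 0 0 0.2'
```

```text
time_s: 7.7
tool_pos: [0.4725, -0.0066, 0.0153]
ee_rot: [-0.037, 0.999, -0.001, -0.002]
ft_force: [-19.5, -18.7, 20.0]
opening: 0.339
grasp_force: 62.5
time_s: 7.9
tool_pos: [0.4739, -0.0065, 0.0153]
ee_rot: [-0.037, 0.999, -0.001, -0.002]
ft_force: [-20.1, -18.4, 20.3]
opening: 0.334
grasp_force: 62.6
time_s: 8.1
tool_pos: [0.4748, -0.0065, 0.0153]
ee_rot: [-0.037, 0.999, -0.001, -0.002]
ft_force: [-21.2, -17.8, 21.6]
opening: 0.334
grasp_force: 62.7
```

```bash
python3 -m inch '0 0 0 -0.5 0 -0.7 0.2;0 0 0 -1 0 -0.7 0.2';  python3 -m inch '0 0 0 -1 0 0 0.2;0 0 0 -1 0 0 0.2';python3 -m inch '0 0 0 -1 0 0 0.2;0 0 0 -1 0 0 0.2';python3 -m inch '0 0 0 -1 0 0 0.2;0 0 0 -1 0 0 0.2'
```

```text
time_s: 8.3
tool_pos: [0.4755, -0.0064, 0.0153]
ee_rot: [-0.037, 0.999, -0.001, -0.002]
ft_force: [-18.3, -18.6, 13.7]
opening: 0.337
grasp_force: 61.9
time_s: 8.5
tool_pos: [0.4767, -0.0063, 0.0153]
ee_rot: [-0.037, 0.999, -0.001, -0.002]
ft_force: [-15.3, -18.2, 11.0]
opening: 0.338
grasp_force: 61.4
time_s: 8.7
tool_pos: [0.4774, -0.0063, 0.0153]
ee_rot: [-0.037, 0.999, -0.001, -0.002]
ft_force: [-20.0, -19.3, 13.2]
opening: 0.337
grasp_force: 61.8
time_s: 8.9
tool_pos: [0.4775, -0.0063, 0.0153]
ee_rot: [-0.037, 0.999, -0.001, -0.004]
ft_force: [-30.8, -20.2, 22.8]
opening: 0.335
grasp_force: 62.9
```

```bash
python3 -m inch '0 0 0 0 0.5 0 0.2;0 0 0 0 0.5 0 0.2;0 0 0 0 0.5 0 0.2;0 0 0 0 0.5 0 0.2;0 0 0 0 0.5 0 0.2'
python3 - <<'E'
from h import *
s=state();r=R.from_quat(s["ee_rot"]);print(r.as_matrix().round(4),np.array(s["ft_torque"]).round(2))
th,t=.0735,np.array([.4727,-.0362]);Q=np.array([[np.cos(th),-np.sin(th)],[np.sin(th),np.cos(th)]])
print((s["tool_pos"][:2]-t)@Q)
E
```

```text
time_s: 9.4
tool_pos: [0.4775, -0.0062, 0.0153]
ee_rot: [-0.037, 0.999, -0.002, -0.003]
ft_force: [-30.9, -24.3, 21.1]
opening: 0.339
grasp_force: 62.8
[[-0.9972 -0.0748 -0.0067]
 [-0.0748  0.9972 -0.0041]
 [ 0.007  -0.0036 -1.    ]] [-3.92  4.54 -0.51]
[0.00697166 0.02956838]
```

Seated: the bar's origin is at about (10.0, 29.6) mm in the plate frame, yaw matches to within 2 mrad, held for 0.5 s or more. Now relax, grip harder and lift.

```bash
python3 -m inch '0 0 0 1.5 -1 0 0.2;0 0 0 3 -2.5 -1 0.2;0 0 0 3 -3 -3 0.2;0 0 0 3 -3 -15 0.2;0 0 0 3 -3 -50 0.2' 100
python3 -m inch '0 0 0 0 0 -50 0.2;0 0 0 0 0 -90 0.2;0 0 0 0 0 -120 0.2;0 0 0 0 0 -120 0.2'
cat > tgt.py <<'E'
from h import *
L=np.load("lens.npy");yw,pi=L[3:]
x=np.array([np.cos(yw)*np.cos(pi),np.sin(yw)*np.cos(pi),np.sin(pi)]);y=np.array([-np.sin(yw),np.cos(yw),0]);z=np.cross(x,y)
Rt=R.from_matrix(np.c_[-x,y,-z]);nt=np.array([-.073,0,-.0077])
def tcp(dx): return L[:3]-dx*x-Rt.apply(nt)
if __name__=="__main__":
    for d in(.16,.08): print(tcp(d),delta(tcp(d),Rt))
    s=state();n=np.array(s["tool_pos"])+R.from_quat(s["ee_rot"]).apply(nt)-L[:3];print("nose in lens",n@np.c_[x,y,z])
E
python3 tgt.py
```

```text
time_s: 9.9
tool_pos: [0.4757, -0.0073, 0.0636]
ee_rot: [-0.037, 0.999, 0.001, -0.003]
ft_force: [0.8, 0.8, -2.0]
opening: 0.326
grasp_force: 99.1
time_s: 10.3
tool_pos: [0.4787, -0.0075, 0.1906]
ee_rot: [-0.037, 0.999, -0.0, 0.003]
ft_force: [0.8, -0.4, -2.6]
opening: 0.33
grasp_force: 99.5
[ 0.48541135 -0.26684818  0.15901035] (array([-0.021, -0.408, -0.094]), array([  12.7, -259.1,   31.6]))
[ 0.55756533 -0.25446246  0.19126554] (array([-0.021, -0.408, -0.094]), array([-6.040e+01, -2.521e+02, -2.000e-01]))
nose in lens [-0.11640186  0.24975894 -0.01562255]
```

```bash
python3 -m inch '-0.021 -0.408 -0.094 12.5 -259 31.5 0.2;-0.021 -0.408 -0.094 12.5 -259 31.5 0.2;-0.021 -0.408 -0.094 12.5 -259 31.5 0.2;-0.021 -0.408 -0.094 12.5 -259 31.5 0.2;-0.021 -0.408 -0.094 12.5 -259 31.5 0.2'; python3 tgt.py
```

```text
time_s: 10.8
tool_pos: [0.482, -0.2412, 0.1562]
ee_rot: [-0.082, 0.976, 0.018, 0.203]
ft_force: [0.7, 0.8, -2.7]
opening: 0.326
grasp_force: 99.6
[ 0.48541135 -0.26684818  0.15901035] (array([ 0.001, -0.005, -0.002]), array([ -0.3, -25.8,  -2.9]))
[ 0.55756533 -0.25446246  0.19126554] (array([ 0.001, -0.005, -0.002]), array([-80.3, -25.7,  -3.4]))
nose in lens [-0.16023772  0.02570548 -0.0033156 ]
```

```bash
python3 -m inch '0 0 0 0 -26 -2 0.2;0 -0.003 0 -30 -26 -2 0.2;0 -0.003 0 -60 -26 -2 0.2;0 -0.003 0 -80 -26 -2 0.2;0 -0.003 0 -80 -26 -2 0.2'; python3 -m inch '0 0 0 0 0 0 0.2;0 0 0 0 0 0 0.2;0 0 0 0 0 0 0.2'; python3 tgt.py
python3 - <<'E'
from h import *
import tgt
cw,M,s=shot("wrist","w6");cs,Ms,_=shot("scene","s6");ci,Mi,_=shot("side","d6")
P=lambda c,M,p:proj(c,M,p)
n=np.array(s["tool_pos"])+R.from_quat(s["ee_rot"]).apply(tgt.nt)
for nm,c,MM in(("w",cw,M),("s",cs,Ms)): print(nm,"nose",P(c,MM,n),"lens",P(c,MM,tgt.L[:3]))
a=cv2.resize(cw["color"],None,fx=.9,fy=.9)[:378,:504];b=cs["color"]
ul=np.round(P(cs,Ms,n)).astype(int);b=cv2.resize(b[ul[1]-60:ul[1]+66,ul[0]-50:ul[0]+48],None,fx=3,fy=3,interpolation=2)
h=np.zeros((378,800,3),np.uint8);h[:,:504]=a;h[:b.shape[0],504:504+b.shape[1]]=b[:378,:296];cv2.imwrite("pics/fin.png",h)
print("offset",ul-[50,60])
E
```

```text
time_s: 11.3
tool_pos: [0.5608, -0.2525, 0.1905]
ee_rot: [-0.083, 0.975, 0.018, 0.203]
ft_force: [-0.8, 0.4, -2.6]
opening: 0.329
grasp_force: 99.7
time_s: 11.6
tool_pos: [0.5586, -0.2532, 0.1897]
ee_rot: [-0.082, 0.976, 0.018, 0.203]
ft_force: [0.2, 0.5, -3.1]
opening: 0.326
grasp_force: 99.7
[ 0.48541135 -0.26684818  0.15901035] (array([ 0.002, -0.005, -0.002]), array([80.5, -1.3, -1.6]))
[ 0.55756533 -0.25446246  0.19126554] (array([ 0.002, -0.005, -0.002]), array([ 0.5, -1.1, -1.9]))
nose in lens [-0.07942311  0.00093846 -0.0022452 ]
w nose [274.1276891  424.55156425] lens [272.80565209 545.09587174]
s nose [356.04022388 297.6854435 ] lens [381.26032714 279.34442812]
offset [306 238]
```

View pics/fin.png

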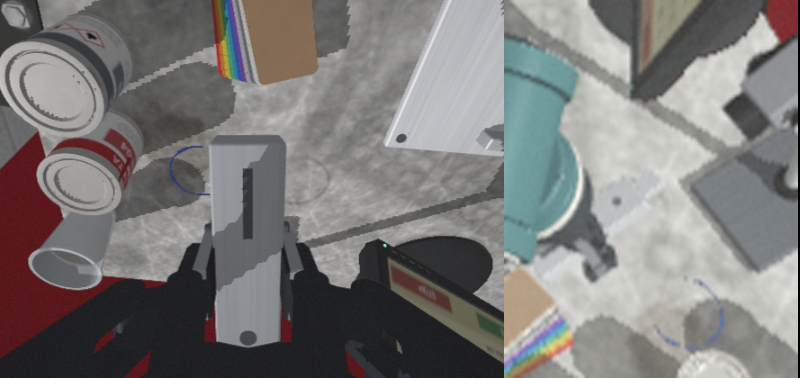

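The bar is straight in the gripper. The nose in the scene view is at (358,297) against a predicted (356,298), and the lens tube lies ahead on the same line. One numeric check for slip in the hand: rear top edge seen at about w6 (237,161)–(317,161).

Run:
```python
from h import *
c,M,s=shot("wrist");r=R.from_quat(s["ee_rot"])
for b in((-.06,-.015,.026),(-.06,.015,.026),(-.06,.015,0),(.04,0,.026)):
    t=np.array([-.003-b[0],b[1],.0053-b[2]]);print(b,proj(c,M,s["tool_pos"]+r.apply(t)).round(1))
```

```text
(-0.06, -0.015, 0.026) [229.9 157.7]
(-0.06, 0.015, 0.026) [317.6 157.7]
(-0.06, 0.015, 0) [310.4 148.9]
(0.04, 0, 0.026) [274. 395.]
```

The prediction matches (chamfers account for the width), so there is no slip. Final 2 mm trim, settle, hand in.

```bash
python3 -m inch '0 0 0 0 -1 -2 0.2;0 0 0 0 -1 -2 0.2;0 0 0 0 -1 -2 0.2;0 0 0 0 -1 -2 0.2;0 0 0 0 -1 -2 0.2'|tail -2; python3 tgt.py|tail -1; python3 -c "
from plant import finish_job
print(finish_job())"
```

```text
opening: 0.322
grasp_force: 99.7
nose in lens [-7.86669534e-02 -1.69056150e-04 -6.03511919e-05]
the job is handed in; nothing more can be done
None
```

The gauge bar was pushed against both pins and the end stop, then held with its nose about 79 mm in front of the lens and in line with its axis by my measurements; the job is handed in, with no verdict returned.

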